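# Roll the glass ball along the wall into its bay

## Robot

A 6-joint arm with a two-finger parallel gripper is mounted at the origin on the work surface. World frame = base frame: x ahead of the robot, y to its left, z up, the work surface at z = 0. Lengths are in m, angles in rad, forces in N, time in s.
With the tool pointing down it reaches from about 0.25 to 0.8 m from the base axis. Payload 8.5 kg.
Tool frame: the origin (TCP) lies at the very end of the fingers, on their centre line; the grasp point (between the pads) lies 19 mm behind it; z points along the fingers, y is the direction in which the jaws open and shut (so a half turn about z gives the same grasp; the last joint's range is limited). The gripper opens to 85 mm and grips with 20 to 120 N. Pads are 22 mm wide; open, the fingers measure 114 mm over their backs; the gripper's body (76 mm by 85 mm) begins 54 mm behind the grasp point. The pads swing forward as they close: fully open they stand 13 mm farther back than shut.
Start: joints at [1.282, 0.238, -0.013, 1.319, 0, 1.571], TCP at [0.15, 0.503, 0.231] pointing down, gripper open.
Joint ranges: [-2.66, 2.66], [-1.03, 1.9], [-1.14, 1.46], [-1.82, 2.27], [-1.45, 1.34], [-3.14, 3.14]. Speed limits (rad/s): [2.22, 2.22, 2.79, 3.14, 3.14, 3.14].

## Interface

Orientations are given as a unit quaternion [w, x, y, z].
In Python, from bench import r gives the robot as it stands. The module is installed in compiled form; this text tells all that it offers.
- The arm moves only by the tool carry_out, never from a script. Its argument "motion" is a list of rows, each an object with "dp": the shift along the world's x, y, z in m, a list of three; "yaw": the turn about the world's z in rad; "grip": the opening, from 0 (shut) to 1 (fully open). In form: [{"dp": [dx, dy, dz], "yaw": yaw, "grip": grip}, ...]. A call has exactly 5 rows; each row shifts and turns the commanded pose from where the row before left it; what a row does not reach is not made up. A row lasts 1/10 s, in which the tool goes at most 50 mm and 8.59 degrees, less where a joint would pass 70% of its speed; a pose out of reach is approached as far as the arm can. A call with a gripper value outside its range is refused whole. The fingers move at their own pace and stop on an object; "grip_force" is the grip in N (left out, the last holds). Time passes only in rows, so rows that do not move let the fingers close, or fill a call up. It gives the time, the measured TCP pose, the force and the opening at its end, in the units of the state.
- r.state(): the state, without advancing time (a new reading comes with each control period).
- r.camera(name): name is "scene" or "top" or "wrist"; returns the picture (384x512x3 uint8, blue, green, red); there is no depth.
- r.camera_model(name): a dict with "fx", "fy", "cx", "cy" (pixels), "position" and "attitude" of the camera in the world. Camera axes: x right, y up, looking along -z (the intrinsics and any distortion apply to the point x, -y, -z); pixel columns grow to the right and rows downward; lengths in m; the calibration is good to about 2 mm. A picture is of the moment at which its call begins: read the wrist's pose just before it. camera_model takes no time and is no camera call; for the wrist camera it gives the pose at the moment of the call.
- r.close_job(): hands the job in, once; it reports no verdict.
The state is a dict: "time": time; "joint_pos": joint angles; "qvel": joint speeds; "joint_efforts": joint torques, N m; "position": TCP position; "eef_rot": TCP orientation; "contact_force": force on the tool from outside, world axes, zero at the start; "moment": the same for the moment, N m; "width": finger opening in m.
Only numpy, scipy, OpenCV 4.12 (cv2) and the standard library are available. Lean on these libraries where they do the work, as an engineer would, in place of code of your own. Each camera call takes 0.05 s, during which the arm holds its last target. There are 200 camera calls.

## Task

On the cork-lined board, gently roll the large glass ball along the board's wooden wall and into the bay at the end, until it lies at rest against the end stop and the wall. Push it slowly and keep it beside the wall all the way; do not lift it or send it shooting off. Leave the smaller glass ball in its ring.

Things in the scene. Friction and masses are not known exactly. Their poses are not given: they have to be found in the camera images.
- board: Fixed board flat on the bench, 200 (x) by 460 mm (y), cork top 12 mm above the bench; its position and yaw vary. Origin: centre of underside, z up. Dark wooden wall all along its -x (robot's) edge: inner face x=-80 mm, top 57 mm above bench. Bay at its +y end: end stop, face y=+190, x -80 to +30, top 57; low cheek opposite the wall, inner face x=+14, 16 thick, y +145 to +190, top 42.
- bay (a point): The point where the large ball's centre lies when the ball touches both the wall and the end stop: 35 mm from the wall, 35 mm from the stop and 47 mm above the bench. Axes as the board's: y runs along the wall towards the end stop, x points away from the wall, z up.
- large_ball: The ball to roll: solid teal glass, 70 mm in diameter, about 0.45 kg. Origin: its centre (its axes turn as it rolls). It starts at rest on the cork, up to 8 mm clear of the wall and 205 to 285 mm before the bay point. It rolls easily; let go at 0.1 m/s, it stops on the cork within about 20 mm.
- small_ball: A bystander to be left alone: the same glass, 46 mm in diameter, origin at its centre. It sits in a dark wooden ring (54 mm across, 14 mm high) that is fixed on the board's open side, away from the wall, its centre at the board's x = about +69 mm and about 43 mm above the bench, its top at 66 mm.
Mind the look-alikes: they are no part of the job. What is shaped like the large_ball but blue or green is not meant.

How it is judged:
By the outcome, as a careful person would: the job done as asked, in the order asked, and still so for the second after the job is handed in, with the robot touching nothing.
It also fails if it takes over 40 s, if anything falls off the work surface, if the arm or the gripper's body presses on something with over 40 N, if the wrist force passes 120 N, or if a joint passes its speed limit or range.

## Working session

There is one attempt and no reset: what is moved stays moved. The work goes in short steps, Python scripts to look and compute and a tool call to move; the robot and the scene stay as the last step left them, time stands still between calls to the robot, and variables do not carry over. Pictures are saved under pics/ and viewed, about 8 in all and at most 12, crops included, and the job is handed in when it is done.

Besides the shell and the picture viewer there is one more tool, called after ">>>" by a JSON object that holds its "op" and its "data", one argument or row to a line. carry_out: Moves the arm, as the interface text tells. Its arguments: {"type":"object","properties":{"motion":{"type":"array","items":{"type":"object","properties":{"dp":{"type":"array","items":{"type":"number"}},"yaw":{"type":"number"},"grip":{"type":"number"}}}},"grip_force":{"type":"number"}},"required":["motion"]}

```bash
mkdir -p pics
python3 - <<'E'
from bench import r
import cv2,numpy as np
s=r.state();print(s)
a=r.camera("top");b=r.camera("scene")
cv2.imwrite("pics/top.png",a);cv2.imwrite("pics/scene.png",b)
for n in("top","scene","wrist"):print(n,r.camera_model(n))
E
```

```text
{'time': 0.0, 'joint_pos': array([ 1.28200055e+00,  2.38750335e-01, -1.42426409e-02,  1.31918348e+00,
       -1.82371352e-05,  1.57080241e+00]), 'qvel': array([0.00049443, 0.00240545, 0.0015492 , 0.00170522, 0.00097402,
       0.00064026]), 'joint_efforts': array([-4.83562253e-04, -5.38776970e+01,  3.46436656e+01,  1.85621803e-02,
       -1.60768054e-04, -3.80248775e-05]), 'position': array([0.1494094 , 0.50286996, 0.23069811]), 'eef_rot': array([-9.02721004e-05,  1.43899579e-01,  9.89592055e-01, -6.84194581e-04]), 'contact_force': array([-0.17928685,  0.3814834 , -0.65501413]), 'moment': array([-0.02187368,  0.01219881,  0.07292032]), 'width': 0.08533043828211474}
top {'fx': 478.3781957496187, 'fy': 478.3781957496187, 'cx': 265.2636645463302, 'cy': 193.4747904460205, 'position': array([0.46886483, 0.0109993 , 0.83810824]), 'attitude': array([-0.69545218, -0.02384532,  0.01624906,  0.71799278])}
scene {'fx': 358.03580358507696, 'fy': 358.03580358507696, 'cx': 252.26075060878372, 'cy': 183.73141327219864, 'position': array([ 0.84367215, -0.21190343,  0.59131784]), 'attitude': array([0.84133671, 0.29503357, 0.1537485 , 0.42599194])}
wrist {'fx': 285.55209631219566, 'fy': 285.55209631219566, 'cx': 255.97148272641485, 'cy': 192.28737532997832, 'position': array([0.08283959, 0.52175335, 0.37378093]), 'attitude': array([ 0.79390674, -0.11104929, -0.08144305,  0.59223911])}
```

View pics/top.png

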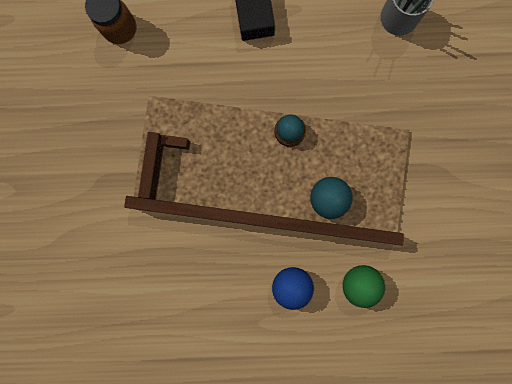

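View pics/scene.png

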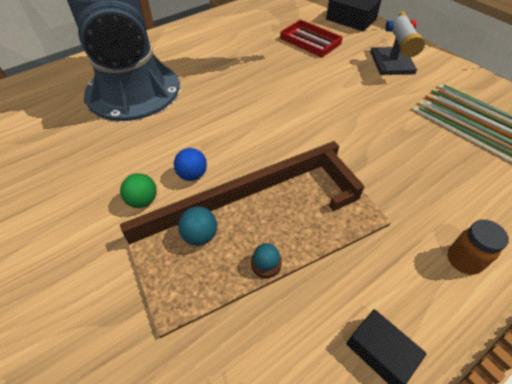

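In the top view, the teal balls are at (331,198), large, and (290,130), small, in its ring. The blue ball at (293,288) and the green one at (364,286) are look-alikes off the board. The large teal ball on the cork beside the wall fits the description. The bay is at the left end (+y world), and the wall is the dark bar along rows 200-244.

```bash
cat > h.py <<'E'
import cv2,numpy as np
from scipy.spatial.transform import Rotation as R
def ray(m,u,v):
    q=m["attitude"];d=R.from_quat([q[1],q[2],q[3],q[0]]).apply([(u-m["cx"])/m["fx"],-(v-m["cy"])/m["fy"],-1.])
    return m["position"],d
def onz(m,u,v,z):
    p,d=ray(m,u,v);return p+d*(z-p[2])/d[2]
def project(m,P):
    q=m["attitude"];c=R.from_quat([q[1],q[2],q[3],q[0]]).inv().apply(np.array(P)-m["position"])
    return m["cx"]-m["fx"]*c[0]/c[2],m["cy"]+m["fy"]*c[1]/c[2]
def teal(img):
    h=cv2.cvtColor(img,cv2.COLOR_BGR2HSV)
    k=cv2.inRange(h,(88,90,30),(106,255,255))
    k=cv2.morphologyEx(k,cv2.MORPH_CLOSE,np.ones((7,7)))
    cs=sorted(cv2.findContours(k,cv2.RETR_EXTERNAL,cv2.CHAIN_APPROX_NONE)[0],key=cv2.contourArea)[::-1]
    return [(cv2.minEnclosingCircle(c),cv2.contourArea(c),c) for c in cs[:3]]
E
python3 - <<'E'
from h import *
from bench import r
a=cv2.imread("pics/top.png");m=r.camera_model("top")
for (c,rad),A,_ in teal(a):
    print("top",c,rad,A**.5/1.772,onz(m,*c,.047),onz(m,*c,.043))
b=cv2.imread("pics/scene.png");ms=r.camera_model("scene")
for (c,rad),A,_ in teal(b):
    print("scene",c,rad,A**.5/1.772,onz(ms,*c,.047),onz(ms,*c,.043))
print(a[150,150],a[215,200],a[225,300],a[200,225],a[240,380])
g=cv2.cvtColor(a,cv2.COLOR_BGR2HSV)
dark=cv2.inRange(a,(0,0,0),(60,60,85))
n,l,st,_=cv2.connectedComponentsWithStats(dark)
i=l[215,240] or l[216,240];print(i,st[i])
k=(l==i)
us=np.arange(135,396);lo=np.array([np.where(k[:,u])[0].max() for u in us])+.5
p=np.polyfit(us,lo,1);res=lo-np.polyval(p,us);ok=abs(res)<1.5;p=np.polyfit(us[ok],lo[ok],1);print(p,res.std(),ok.sum())
P=[onz(m,u,np.polyval(p,u),.057) for u in(140,390)]
d=(P[0]-P[1])[:2];d/=np.linalg.norm(d);print("y axis",d,"outer edge pts",P)
xs=np.where(k)[1];print(xs.min(),xs.max())
for u in(xs.min()-.0,xs.max()+1.):print("end",onz(m,u,np.polyval(p,u),.057))
v=a.copy();v[k]=(0,0,255);v=cv2.resize(v[80:260,110:430],None,fx=2.4,fy=2.4)
cv2.imwrite("pics/crop.png",v)
E
```

```text
top (330.78363037109375, 197.4669952392578) 20.813873291015625 20.2059975056074 [ 0.50381218 -0.08926011  0.047     ] [ 0.50398889 -0.08976704  0.043     ]
top (290.0614929199219, 127.7834243774414) 13.37648868560791 12.905865266398727 [ 0.62229858 -0.02602813  0.047     ] [ 0.62307437 -0.02621534  0.043     ]
scene (197.25, 225.10714721679688) 19.36508560180664 18.464162696368945 [ 0.50534339 -0.09159305  0.047     ] [ 0.50285713 -0.09070893  0.043     ]
scene (266.0, 256.5) 12.855060577392578 12.299376251525603 [ 0.62737582 -0.03034417  0.047     ] [ 0.62578633 -0.02900996  0.043     ]
scene (389.0, 26.25) 3.40046763420105 2.2573363431151243 [0.24040087 0.73305077 0.047     ] [0.23596765 0.7399949  0.043     ]
[28 45 69] [28 42 67] [23 35 58] [ 71 101 129] [30 44 70]
25 [ 124  132  280  114 5300]
[1.35984503e-01 1.90785946e+02] 0.29911569180016734 261
y axis [0.16548184 0.98621284] outer edge pts [array([0.49314804, 0.2245509 , 0.057     ]), array([ 0.42512707, -0.18082989,  0.057     ])]
124 403
end [0.49754832 0.250775   0.057     ]
end [ 0.4213582  -0.20329101  0.057     ]
```

View pics/crop.png

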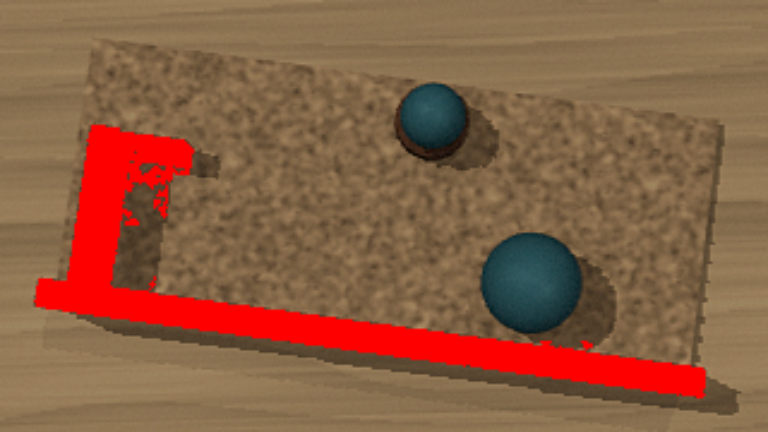

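The enlarged crop confirms it: the teal ball at (530,283) lies on the cork next to the wall, with the small one in its ring at (432,120). The red wall mask matches the wall, and its length measures 460 mm.

- **Board:** origin ≈ (0.558, 0.007), y-axis (0.1655, 0.9862).
- **Ball:** board coordinates (-37, -104) mm.
- **Plan:** hold the fingers part-open as a two-point cradle behind the ball, with the jaws across the wall, and push slowly.

>>> {"op": "carry_out", "data": {
  "motion": [
    {"dp": [0.017,-0.033,0],"yaw": -0.072,"grip": 0.3},
    {"dp": [0.017,-0.033,0],"yaw": -0.072,"grip": 0.3},
    {"dp": [0.017,-0.033,0],"yaw": -0.072,"grip": 0.3},
    {"dp": [0.017,-0.033,0],"yaw": -0.072,"grip": 0.3},
    {"dp": [0.017,-0.033,0],"yaw": -0.072,"grip": 0.3}
  ],
  "grip_force": 20
}}

```text
time: 0.6
position: [0.2347, 0.3367, 0.231]
eef_rot: [-0.0, 0.32, 0.947, -0.0]
contact_force: [0.9, -0.1, 0.2]
width: 0.0258
```

>>> {"op": "carry_out", "data": {
  "motion": [
    {"dp": [0.017,-0.033,0],"yaw": -0.072,"grip": 0.3},
    {"dp": [0.017,-0.033,0],"yaw": -0.072,"grip": 0.3},
    {"dp": [0.017,-0.033,0],"yaw": -0.072,"grip": 0.3},
    {"dp": [0.017,-0.033,0],"yaw": -0.072,"grip": 0.3},
    {"dp": [0.017,-0.033,0],"yaw": -0.072,"grip": 0.3}
  ]
}}

```text
time: 1.1
position: [0.3197, 0.1718, 0.2312]
eef_rot: [-0.0, 0.484, 0.875, -0.0]
contact_force: [0.5, -0.0, 0.3]
width: 0.0255
```

>>> {"op": "carry_out", "data": {
  "motion": [
    {"dp": [0.017,-0.033,0],"yaw": -0.072,"grip": 0.3},
    {"dp": [0.017,-0.033,0],"yaw": -0.072,"grip": 0.3},
    {"dp": [0.017,-0.033,0],"yaw": -0.072,"grip": 0.3},
    {"dp": [0.017,-0.033,0],"yaw": -0.072,"grip": 0.3},
    {"dp": [0.017,-0.033,0],"yaw": -0.072,"grip": 0.3}
  ]
}}

```text
time: 1.6
position: [0.4048, 0.0066, 0.2312]
eef_rot: [-0.0, 0.633, 0.774, -0.0]
contact_force: [0.3, 0.8, 0.7]
width: 0.0257
```

>>> {"op": "carry_out", "data": {
  "motion": [
    {"dp": [0.017,-0.033,0],"yaw": -0.072,"grip": 0.3},
    {"dp": [0.017,-0.033,0],"yaw": -0.072,"grip": 0.3},
    {"dp": [0.017,-0.033,0],"yaw": -0.072,"grip": 0.3},
    {"dp": [0.017,-0.033,0],"yaw": -0.072,"grip": 0.3},
    {"dp": [0,0,0],"yaw": 0,"grip": 0.3}
  ]
}}

```text
time: 2.1
position: [0.4741, -0.127, 0.2305]
eef_rot: [0.0, 0.739, 0.674, -0.0]
contact_force: [1.0, 0.8, 0.8]
width: 0.0257
```

>>> {"op": "carry_out", "data": {
  "motion": [
    {"dp": [0.007,-0.016,0],"yaw": -0.038,"grip": 0.3},
    {"dp": [0.006,-0.015,0],"yaw": -0.037,"grip": 0.3},
    {"dp": [0,0,-0.03],"yaw": 0,"grip": 0.3},
    {"dp": [0,0,-0.03],"yaw": 0,"grip": 0.3},
    {"dp": [0,0,-0.03],"yaw": 0,"grip": 0.3}
  ]
}}

```text
time: 2.6
position: [0.4857, -0.155, 0.1405]
eef_rot: [0.0, 0.762, 0.648, 0.0]
contact_force: [0.5, 0.1, -1.0]
width: 0.0256
```

```bash
cat >> h.py <<'E'
O=np.array([.5581,.0072]);X=np.array([.9862,-.1655]);Y=np.array([.1655,.9862])
def B(p):
    d=np.asarray(p)[:2]-O;return np.round(1000*np.array([d@X,d@Y]),1)
E
python3 - <<'E'
from h import *
from bench import r
m=r.camera_model("wrist");s=r.state();a=r.camera("wrist");cv2.imwrite("pics/w1.png",a)
t=r.camera("top");mt=r.camera_model("top");cv2.imwrite("pics/t1.png",t)
print(s["position"],B(s["position"]),s["eef_rot"])
for (c,rad),A,_ in teal(a):print("wrist",c,rad,B(onz(m,*c,.047)))
for (c,rad),A,_ in teal(t):print("top",c,rad,B(onz(mt,*c,.047)))
E
```

```text
[ 0.48572925 -0.15503886  0.14045828] [ -44.5 -172. ] [3.08678440e-04 7.61951685e-01 6.47633780e-01 1.45852748e-04]
wrist (265.7775573730469, 112.00189971923828) 44.20034408569336 [ -37.1 -104.6]
wrist (413.5, 7.0) 33.245399475097656 [ 69.3 -30.7]
top (330.7871398925781, 197.47103881835938) 20.818496704101562 [ -37.6 -104.1]
top (289.9615478515625, 127.88461303710938) 13.502779960632324 [ 68.6 -22. ]
top (451.0, 311.5) 17.923547744750977 [-195.6 -321.1]
```

View pics/w1.png

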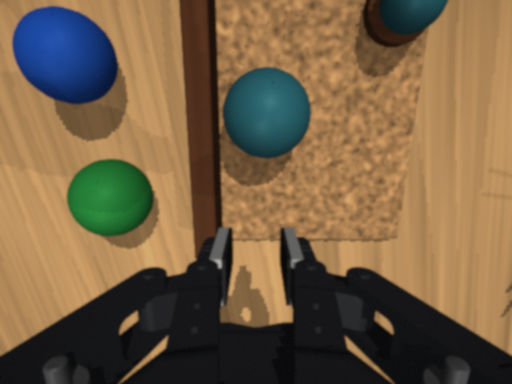

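The wrist view shows the large ball at (266,112), the cradle centred just behind it, and the left fingertip clear of the wall. Wrist and top estimates agree to about 0.5 mm. I'm descending behind the ball.

>>> {"op": "carry_out", "data": {
  "motion": [
    {"dp": [0,0,-0.03],"yaw": 0,"grip": 0.3},
    {"dp": [0,0,-0.03],"yaw": 0,"grip": 0.3},
    {"dp": [0,0,-0.03],"yaw": 0,"grip": 0.3},
    {"dp": [0,0,-0.018],"yaw": 0,"grip": 0.3},
    {"dp": [0,0,0],"yaw": 0,"grip": 0.3}
  ]
}}

```text
time: 3.2
position: [0.4849, -0.1545, 0.0325]
eef_rot: [-0.001, 0.762, 0.648, -0.001]
contact_force: [-0.1, 0.6, 0.7]
width: 0.0256
```

>>> {"op": "carry_out", "data": {
  "motion": [
    {"dp": [0.0006,0.004,0],"yaw": 0,"grip": 0.3},
    {"dp": [0.0006,0.004,0],"yaw": 0,"grip": 0.3},
    {"dp": [0.0005,0.003,0],"yaw": 0,"grip": 0.3},
    {"dp": [0.0005,0.003,0],"yaw": 0,"grip": 0.3},
    {"dp": [0.0003,0.002,0],"yaw": 0,"grip": 0.3}
  ]
}}

```text
time: 3.7
position: [0.4884, -0.1385, 0.0338]
eef_rot: [0.0, 0.762, 0.648, 0.0]
contact_force: [-0.5, 0.4, 0.9]
width: 0.0258
```

>>> {"op": "carry_out", "data": {
  "motion": [
    {"dp": [0.0003,0.002,0],"yaw": 0,"grip": 0.3},
    {"dp": [0.0003,0.002,0],"yaw": 0,"grip": 0.3},
    {"dp": [0.0003,0.002,0],"yaw": 0,"grip": 0.3},
    {"dp": [0.0003,0.002,0],"yaw": 0,"grip": 0.3},
    {"dp": [0.0003,0.002,0],"yaw": 0,"grip": 0.3}
  ]
}}

```text
time: 4.2
position: [0.4895, -0.1287, 0.0333]
eef_rot: [-0.0, 0.762, 0.648, -0.0]
contact_force: [-0.6, -0.8, 0.1]
width: 0.0254
```

```bash
cat > look.py <<'E'
from h import *
from bench import r
import sys
m=r.camera_model("wrist");s=r.state();a=r.camera("wrist");cv2.imwrite("pics/w_%s.png"%sys.argv[1],a)
print(round(s["time"],2),"tcp",B(s["position"]),s["position"].round(4),"F",s["contact_force"].round(1))
for (c,rad),A,_ in teal(a):
  if A>1500:print("wrist",np.round(c,1),round(rad,1),B(onz(m,*c,.047)))
t=r.camera("top");mt=r.camera_model("top");cv2.imwrite("pics/t_%s.png"%sys.argv[1],t)
for (c,rad),A,_ in teal(t):print("top",np.round(c,1),round(rad,1),B(onz(mt,*c,.047)))
E
python3 look.py a
```

```text
4.2 tcp [ -45.1 -145.3] [ 0.4895 -0.1287  0.0333] F [-0.6 -0.8  0.1]
wrist [275.  163.8] 79.2 [ -36.8 -100.4]
top [329.  197.5] 22.3 [ -37.9 -101.2]
top [290.1 127.8] 13.4 [ 68.7 -22.2]
top [376.  314.5] 4.6 [-217.  -201.2]
```

View pics/w_a.png

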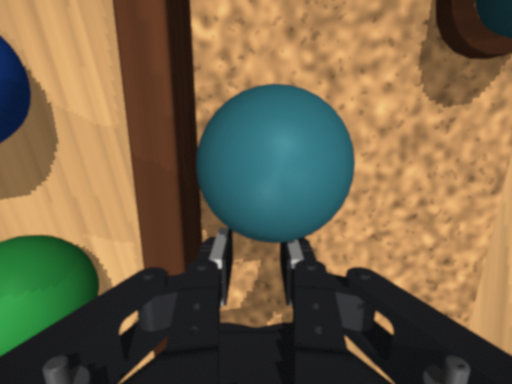

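The wrist view shows the ball at (275,164) touching the cradle and already nudged about 3 mm. It is still about 7 mm off the wall, and the far finger pushes it towards the wall. I'll keep pushing slowly.

>>> {"op": "carry_out", "data": {
  "motion": [
    {"dp": [0.0005,0.003,0],"yaw": 0,"grip": 0.3},
    {"dp": [0.0005,0.003,0],"yaw": 0,"grip": 0.3},
    {"dp": [0.0005,0.003,0],"yaw": 0,"grip": 0.3},
    {"dp": [0.0005,0.003,0],"yaw": 0,"grip": 0.3},
    {"dp": [0.0005,0.003,0],"yaw": 0,"grip": 0.3}
  ]
}}

```text
time: 4.8
position: [0.4921, -0.1135, 0.0333]
eef_rot: [-0.0, 0.762, 0.648, -0.0]
contact_force: [0.2, -0.9, 0.2]
width: 0.0252
```

>>> {"op": "carry_out", "data": {
  "motion": [
    {"dp": [0.0005,0.003,0],"yaw": 0,"grip": 0.3},
    {"dp": [0.0005,0.003,0],"yaw": 0,"grip": 0.3},
    {"dp": [0.0005,0.003,0],"yaw": 0,"grip": 0.3},
    {"dp": [0.0005,0.003,0],"yaw": 0,"grip": 0.3},
    {"dp": [0.0005,0.003,0],"yaw": 0,"grip": 0.3}
  ]
}}

```text
time: 5.3
position: [0.4945, -0.0985, 0.0333]
eef_rot: [-0.0, 0.762, 0.648, -0.0]
contact_force: [-0.2, -0.5, 0.3]
width: 0.0256
```

```bash
python3 look.py b
```

```text
5.3 tcp [ -45.2 -114.8] [ 0.4945 -0.0985  0.0333] F [-0.2 -0.5  0.3]
wrist [267.7 165.3] 79.2 [-40.2 -70.6]
wrist [508.3  58.5] 52.6 [ 59.  -25.2]
top [308.9 196.4] 21.0 [-40.7 -68.1]
top [290.1 127.8] 13.4 [ 68.8 -22.2]
top [337. 293.] 6.1 [-191.3 -134. ]
```

>>> {"op": "carry_out", "data": {
  "motion": [
    {"dp": [0.0005,0.003,0],"yaw": 0,"grip": 0.3},
    {"dp": [0.0005,0.003,0],"yaw": 0,"grip": 0.3},
    {"dp": [0.0005,0.003,0],"yaw": 0,"grip": 0.3},
    {"dp": [0.0005,0.003,0],"yaw": 0,"grip": 0.3},
    {"dp": [0.0005,0.003,0],"yaw": 0,"grip": 0.3}
  ]
}}

```text
time: 5.9
position: [0.497, -0.0835, 0.0333]
eef_rot: [-0.0, 0.762, 0.648, -0.0]
contact_force: [1.0, -0.2, 0.8]
width: 0.0256
```

>>> {"op": "carry_out", "data": {
  "motion": [
    {"dp": [0.0005,0.003,0],"yaw": 0,"grip": 0.3},
    {"dp": [0.0005,0.003,0],"yaw": 0,"grip": 0.3},
    {"dp": [0.0005,0.003,0],"yaw": 0,"grip": 0.3},
    {"dp": [0.0005,0.003,0],"yaw": 0,"grip": 0.3},
    {"dp": [0.0005,0.003,0],"yaw": 0,"grip": 0.3}
  ]
}}

```text
time: 6.4
position: [0.4996, -0.0685, 0.0333]
eef_rot: [-0.0, 0.762, 0.648, -0.0]
contact_force: [-0.6, -1.1, 0.4]
width: 0.0257
```

>>> {"op": "carry_out", "data": {
  "motion": [
    {"dp": [0.0005,0.003,0],"yaw": 0,"grip": 0.3},
    {"dp": [0.0005,0.003,0],"yaw": 0,"grip": 0.3},
    {"dp": [0.0005,0.003,0],"yaw": 0,"grip": 0.3},
    {"dp": [0.0005,0.003,0],"yaw": 0,"grip": 0.3},
    {"dp": [0.0005,0.003,0],"yaw": 0,"grip": 0.3}
  ]
}}

```text
time: 6.9
position: [0.5021, -0.0536, 0.0333]
eef_rot: [-0.0, 0.762, 0.648, -0.0]
contact_force: [1.0, -0.5, 0.2]
width: 0.0256
```

>>> {"op": "carry_out", "data": {
  "motion": [
    {"dp": [0.0005,0.003,0],"yaw": 0,"grip": 0.3},
    {"dp": [0.0005,0.003,0],"yaw": 0,"grip": 0.3},
    {"dp": [0.0005,0.003,0],"yaw": 0,"grip": 0.3},
    {"dp": [0.0005,0.003,0],"yaw": 0,"grip": 0.3},
    {"dp": [0.0005,0.003,0],"yaw": 0,"grip": 0.3}
  ]
}}

```text
time: 7.4
position: [0.5045, -0.0385, 0.0333]
eef_rot: [-0.0, 0.762, 0.648, -0.0]
contact_force: [0.6, -0.8, 0.3]
width: 0.0256
```

```bash
python3 look.py c
```

```text
7.4 tcp [-45.2 -54. ] [ 0.5045 -0.0385  0.0333] F [ 0.6 -0.8  0.3]
wrist [259.  167.9] 78.8 [-44.3 -11. ]
wrist [489. 193.] 50.1 [ 64.1 -22.5]
top [259. 194.] 15.0 [-47.8  14.3]
top [300.  143.5] 1.5 [ 44.8 -42. ]
top [475.  378.5] 4.6 [-296.5 -371.3]
```

The ball now reaches the wall (x ≈ -44.3). I'll continue with a 1 mm bias towards the wall.

>>> {"op": "carry_out", "data": {
  "motion": [
    {"dp": [0.0002,0.003,0],"yaw": 0,"grip": 0.3},
    {"dp": [0.0002,0.003,0],"yaw": 0,"grip": 0.3},
    {"dp": [0.0003,0.003,0],"yaw": 0,"grip": 0.3},
    {"dp": [0.0003,0.003,0],"yaw": 0,"grip": 0.3},
    {"dp": [0.0005,0.003,0],"yaw": 0,"grip": 0.3}
  ]
}}

```text
time: 8.0
position: [0.5061, -0.0235, 0.0333]
eef_rot: [-0.0, 0.762, 0.648, -0.0]
contact_force: [1.0, -0.9, 1.0]
width: 0.0258
```

>>> {"op": "carry_out", "data": {
  "motion": [
    {"dp": [0.0005,0.003,0],"yaw": 0,"grip": 0.3},
    {"dp": [0.0005,0.003,0],"yaw": 0,"grip": 0.3},
    {"dp": [0.0005,0.003,0],"yaw": 0,"grip": 0.3},
    {"dp": [0.0005,0.003,0],"yaw": 0,"grip": 0.3},
    {"dp": [0.0005,0.003,0],"yaw": 0,"grip": 0.3}
  ]
}}

```text
time: 8.5
position: [0.5085, -0.0085, 0.0333]
eef_rot: [-0.0, 0.762, 0.648, -0.0]
contact_force: [0.3, -0.2, 0.5]
width: 0.0255
```

>>> {"op": "carry_out", "data": {
  "motion": [
    {"dp": [0.0005,0.003,0],"yaw": 0,"grip": 0.3},
    {"dp": [0.0005,0.003,0],"yaw": 0,"grip": 0.3},
    {"dp": [0.0005,0.003,0],"yaw": 0,"grip": 0.3},
    {"dp": [0.0005,0.003,0],"yaw": 0,"grip": 0.3},
    {"dp": [0.0005,0.003,0],"yaw": 0,"grip": 0.3}
  ]
}}

```text
time: 9.0
position: [0.5111, 0.0065, 0.0333]
eef_rot: [-0.0, 0.762, 0.648, 0.0]
contact_force: [0.3, -1.4, 0.2]
width: 0.0259
```

>>> {"op": "carry_out", "data": {
  "motion": [
    {"dp": [0.0005,0.003,0],"yaw": 0,"grip": 0.3},
    {"dp": [0.0005,0.003,0],"yaw": 0,"grip": 0.3},
    {"dp": [0.0005,0.003,0],"yaw": 0,"grip": 0.3},
    {"dp": [0.0005,0.003,0],"yaw": 0,"grip": 0.3},
    {"dp": [0.0005,0.003,0],"yaw": 0,"grip": 0.3}
  ]
}}

```text
time: 9.5
position: [0.5135, 0.0215, 0.0333]
eef_rot: [-0.0, 0.762, 0.648, -0.0]
contact_force: [-0.4, -0.9, 0.4]
width: 0.0256
```

```bash
python3 look.py d
```

```text
9.5 tcp [-46.3   6.7] [0.5135 0.0215 0.0333] F [-0.4 -0.9  0.4]
wrist [261.3 167.2] 79.1 [-44.2  50. ]
wrist [470.5 306.5] 53.2 [ 67.6 -24.5]
top [200.  96.] 7.1 [102.2 134.7]
top [367.5 316.5] 1.6 [-222.1 -187.9]
top [305.5  87. ] 3.5 [140.6 -38.7]
```

View pics/w_d.png

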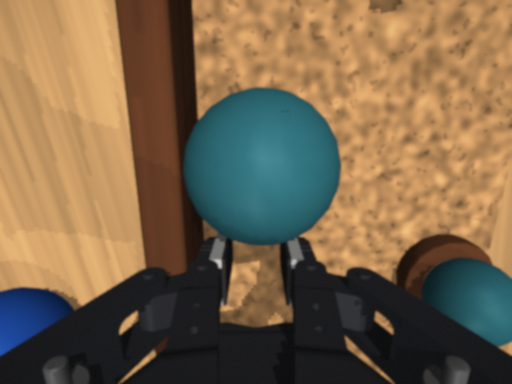

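The wrist view shows the ball at (261,167) against the wall, running straight, with the small ball in its ring at lower right. About 105 mm remain.

>>> {"op": "carry_out", "data": {
  "motion": [
    {"dp": [0.0005,0.003,0],"yaw": 0,"grip": 0.3},
    {"dp": [0.0005,0.003,0],"yaw": 0,"grip": 0.3},
    {"dp": [0.0005,0.003,0],"yaw": 0,"grip": 0.3},
    {"dp": [0.0005,0.003,0],"yaw": 0,"grip": 0.3},
    {"dp": [0.0005,0.003,0],"yaw": 0,"grip": 0.3}
  ]
}}

```text
time: 10.1
position: [0.5161, 0.0365, 0.0333]
eef_rot: [0.0, 0.762, 0.648, -0.0]
contact_force: [0.4, -1.2, 1.2]
width: 0.0253
```

>>> {"op": "carry_out", "data": {
  "motion": [
    {"dp": [0.0005,0.003,0],"yaw": 0,"grip": 0.3},
    {"dp": [0.0005,0.003,0],"yaw": 0,"grip": 0.3},
    {"dp": [0.0005,0.003,0],"yaw": 0,"grip": 0.3},
    {"dp": [0.0005,0.003,0],"yaw": 0,"grip": 0.3},
    {"dp": [0.0005,0.003,0],"yaw": 0,"grip": 0.3}
  ]
}}

```text
time: 10.6
position: [0.5185, 0.0515, 0.0333]
eef_rot: [-0.0, 0.762, 0.648, -0.0]
contact_force: [-0.3, -0.6, 0.4]
width: 0.0255
```

>>> {"op": "carry_out", "data": {
  "motion": [
    {"dp": [0.0005,0.003,0],"yaw": 0,"grip": 0.3},
    {"dp": [0.0005,0.003,0],"yaw": 0,"grip": 0.3},
    {"dp": [0.0005,0.003,0],"yaw": 0,"grip": 0.3},
    {"dp": [0.0005,0.003,0],"yaw": 0,"grip": 0.3},
    {"dp": [0.0005,0.003,0],"yaw": 0,"grip": 0.3}
  ]
}}

```text
time: 11.1
position: [0.521, 0.0665, 0.0333]
eef_rot: [-0.0, 0.762, 0.648, -0.0]
contact_force: [-0.1, -0.4, 0.4]
width: 0.0256
```

>>> {"op": "carry_out", "data": {
  "motion": [
    {"dp": [0.0005,0.003,0],"yaw": 0,"grip": 0.3},
    {"dp": [0.0005,0.003,0],"yaw": 0,"grip": 0.3},
    {"dp": [0.0005,0.003,0],"yaw": 0,"grip": 0.3},
    {"dp": [0.0005,0.003,0],"yaw": 0,"grip": 0.3},
    {"dp": [0.0005,0.003,0],"yaw": 0,"grip": 0.3}
  ]
}}

```text
time: 11.6
position: [0.5236, 0.0815, 0.0333]
eef_rot: [-0.0, 0.762, 0.648, -0.0]
contact_force: [0.6, -0.7, 0.4]
width: 0.0256
```

>>> {"op": "carry_out", "data": {
  "motion": [
    {"dp": [0.0005,0.003,0],"yaw": 0,"grip": 0.3},
    {"dp": [0.0005,0.003,0],"yaw": 0,"grip": 0.3},
    {"dp": [0.0005,0.003,0],"yaw": 0,"grip": 0.3},
    {"dp": [0.0005,0.003,0],"yaw": 0,"grip": 0.3},
    {"dp": [0.0003,0.002,0],"yaw": 0,"grip": 0.3}
  ]
}}

```text
time: 12.1
position: [0.5258, 0.0956, 0.0333]
eef_rot: [-0.0, 0.762, 0.648, 0.0]
contact_force: [-0.3, 0.4, -0.5]
width: 0.0255
```

```bash
python3 look.py e
```

```text
12.1 tcp [-46.4  81.8] [0.5258 0.0956 0.0333] F [-0.3  0.4 -0.5]
wrist [262. 166.] 79.1 [-44.1 125.7]
top [289.9 127.9] 13.5 [ 68.6 -21.9]
top [97. 91.] 11.0 [ 87.9 308.1]
top [205.5  70.5] 1.6 [146.5 131.7]
```

View pics/w_e.png

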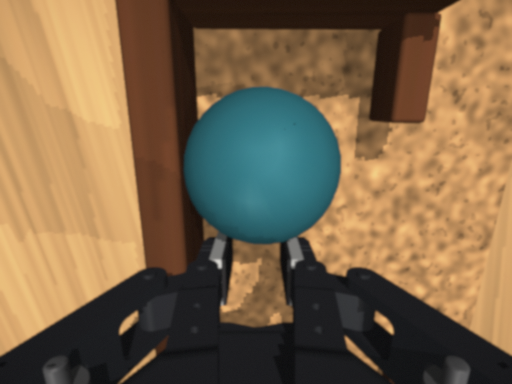

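The ball at (262,166) is entering the bay, with the stop at the top and the cheek at (405,65). About 29 mm remain, so I'm slowing down.

>>> {"op": "carry_out", "data": {
  "motion": [
    {"dp": [0.0005,0.003,0],"yaw": 0,"grip": 0.3},
    {"dp": [0.0005,0.003,0],"yaw": 0,"grip": 0.3},
    {"dp": [0.0005,0.003,0],"yaw": 0,"grip": 0.3},
    {"dp": [0.0005,0.003,0],"yaw": 0,"grip": 0.3},
    {"dp": [0.0003,0.002,0],"yaw": 0,"grip": 0.3}
  ]
}}

```text
time: 12.7
position: [0.5281, 0.1096, 0.0333]
eef_rot: [-0.0, 0.762, 0.648, 0.0]
contact_force: [0.1, 0.6, 0.1]
width: 0.0258
```

>>> {"op": "carry_out", "data": {
  "motion": [
    {"dp": [0.0003,0.002,0],"yaw": 0,"grip": 0.3},
    {"dp": [0.0003,0.002,0],"yaw": 0,"grip": 0.3},
    {"dp": [0.0003,0.002,0],"yaw": 0,"grip": 0.3},
    {"dp": [0.0003,0.002,0],"yaw": 0,"grip": 0.3},
    {"dp": [0.0002,0.001,0],"yaw": 0,"grip": 0.3}
  ]
}}

```text
time: 13.2
position: [0.5295, 0.1185, 0.0333]
eef_rot: [-0.0, 0.762, 0.648, 0.0]
contact_force: [-1.2, -0.0, 0.5]
width: 0.0259
```

>>> {"op": "carry_out", "data": {
  "motion": [
    {"dp": [0.0002,0.001,0],"yaw": 0,"grip": 0.3},
    {"dp": [0.0002,0.001,0],"yaw": 0,"grip": 0.3},
    {"dp": [0.0002,0.001,0],"yaw": 0,"grip": 0.3},
    {"dp": [0.0001,0.001,0],"yaw": 0,"grip": 0.3},
    {"dp": [0.0001,0.001,0],"yaw": 0,"grip": 0.3}
  ]
}}

```text
time: 13.7
position: [0.5304, 0.1232, 0.0333]
eef_rot: [0.0, 0.762, 0.648, -0.0]
contact_force: [0.8, -0.4, 0.8]
width: 0.0254
```

```bash
python3 look.py f
```

```text
13.7 tcp [-46.6 109.8] [0.5304 0.1232 0.0333] F [ 0.8 -0.4  0.8]
wrist [261.5 166.3] 79.6 [-44.4 153.5]
top [289.9 127.9] 13.5 [ 68.7 -21.9]
top [242.5 369. ] 14.2 [-333.3    2.4]
top [238.7 348.3] 5.3 [-301.3   13.1]
```

Ball at y ≈ 153.5 of 155, with no stop force yet. I'll creep on until the force rises.

>>> {"op": "carry_out", "data": {
  "motion": [
    {"dp": [0.0001,0.0007,0],"yaw": 0,"grip": 0.3},
    {"dp": [0.0001,0.0007,0],"yaw": 0,"grip": 0.3},
    {"dp": [0.0001,0.0006,0],"yaw": 0,"grip": 0.3},
    {"dp": [0,0,0],"yaw": 0,"grip": 0.3},
    {"dp": [0,0,0],"yaw": 0,"grip": 0.3}
  ]
}}

```text
time: 14.3
position: [0.5306, 0.1252, 0.0333]
eef_rot: [-0.0, 0.762, 0.648, -0.0]
contact_force: [-0.7, 1.6, 0.2]
width: 0.0255
```

```bash
python3 look.py g
```

```text
14.3 tcp [-46.7 111.9] [0.5306 0.1252 0.0333] F [-0.7  1.6  0.2]
wrist [262.6 166. ] 79.6 [-44.  155.7]
top [289.9 127.9] 13.5 [ 68.7 -21.9]
top [241.5 362. ] 22.3 [-322.5    5.6]
top [160.5  68.5] 7.5 [140.  207.5]
```

View pics/w_g.png

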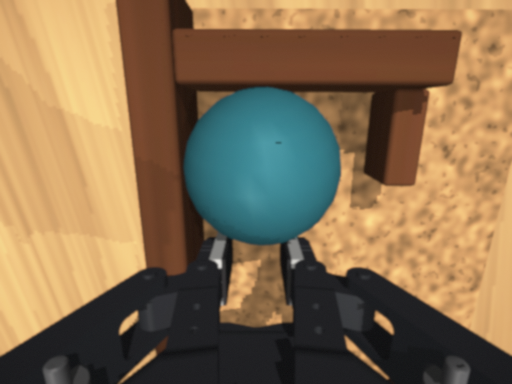

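The ball at (263,166) is at the stop in the picture, with its edge reaching the stop face at row 88, but I've felt no reaction yet. I'll creep on until there is a clear force.

>>> {"op": "carry_out", "data": {
  "motion": [
    {"dp": [0,0.0005,0],"yaw": 0,"grip": 0.3},
    {"dp": [0,0.0005,0],"yaw": 0,"grip": 0.3},
    {"dp": [0,0.0005,0],"yaw": 0,"grip": 0.3},
    {"dp": [0,0,0],"yaw": 0,"grip": 0.3},
    {"dp": [0,0,0],"yaw": 0,"grip": 0.3}
  ]
}}

```text
time: 14.9
position: [0.5306, 0.1259, 0.0333]
eef_rot: [0.001, 0.762, 0.648, -0.001]
contact_force: [0.9, -6.0, 1.5]
width: 0.0257
```

A 6 N reaction: the ball is seated against the stop, and the cradle geometry presses it towards the wall. Now I'll release gently and back away.

>>> {"op": "carry_out", "data": {
  "motion": [
    {"dp": [0,-0.0003,0],"yaw": 0,"grip": 0.3},
    {"dp": [0,-0.0003,0],"yaw": 0,"grip": 0.3},
    {"dp": [0,-0.0004,0],"yaw": 0,"grip": 0.3},
    {"dp": [-0.0001,-0.0005,0],"yaw": 0,"grip": 0.3},
    {"dp": [-0.0001,-0.0005,0],"yaw": 0,"grip": 0.3}
  ]
}}

```text
time: 15.4
position: [0.5304, 0.1251, 0.0333]
eef_rot: [-0.0, 0.762, 0.648, 0.0]
contact_force: [0.1, 0.1, 0.4]
width: 0.0255
```

>>> {"op": "carry_out", "data": {
  "motion": [
    {"dp": [-0.0003,-0.002,0],"yaw": 0,"grip": 0.3},
    {"dp": [-0.0005,-0.003,0],"yaw": 0,"grip": 0.3},
    {"dp": [-0.001,-0.006,0],"yaw": 0,"grip": 0.3},
    {"dp": [-0.0016,-0.01,0],"yaw": 0,"grip": 0.3},
    {"dp": [-0.0016,-0.01,0],"yaw": 0,"grip": 0.3}
  ]
}}

```text
time: 15.9
position: [0.5252, 0.0929, 0.0333]
eef_rot: [-0.0, 0.762, 0.648, -0.0]
contact_force: [-0.7, -0.2, 0.1]
width: 0.0259
```

>>> {"op": "carry_out", "data": {
  "motion": [
    {"dp": [-0.0016,-0.01,0],"yaw": 0,"grip": 0.3},
    {"dp": [0,0,0.03],"yaw": 0,"grip": 0.3},
    {"dp": [0,0,0.03],"yaw": 0,"grip": 0.3},
    {"dp": [0,0,0.03],"yaw": 0,"grip": 0.3},
    {"dp": [0,0,0.03],"yaw": 0,"grip": 0.3}
  ]
}}

```text
time: 16.4
position: [0.5235, 0.0828, 0.1545]
eef_rot: [-0.0, 0.762, 0.648, -0.0]
contact_force: [-0.1, 0.4, -0.2]
width: 0.0252
```

>>> {"op": "carry_out", "data": {
  "motion": [
    {"dp": [-0.02,-0.04,0],"yaw": 0,"grip": 0.3},
    {"dp": [-0.02,-0.04,0],"yaw": 0,"grip": 0.3},
    {"dp": [-0.02,-0.04,0],"yaw": 0,"grip": 0.3},
    {"dp": [-0.02,-0.03,0],"yaw": 0,"grip": 0.3},
    {"dp": [0,0,0],"yaw": 0,"grip": 0.3}
  ]
}}

```text
time: 16.9
position: [0.441, -0.0694, 0.1534]
eef_rot: [-0.0, 0.763, 0.646, -0.001]
contact_force: [1.1, 0.6, 0.7]
width: 0.0255
```

```bash
python3 look.py h
python3 - <<'E'
from h import *
from bench import r
s=r.camera("scene");m=r.camera_model("scene")
t=cv2.imread("pics/t_h.png")
for (c,rad),A,_ in teal(s):print("scene",np.round(c,1),round(rad,1),B(onz(m,*c,.047)))
u,v=map(int,project(r.camera_model("top"),[*(O-.045*X+.155*Y),.047]));print(u,v)
us,vs=map(int,project(m,[*(O-.045*X+.155*Y),.047]))
f=lambda i,u,v:cv2.resize(i[max(v-45,0):max(v-45,0)+90,max(u-60,0):max(u-60,0)+120],(400,300),interpolation=cv2.INTER_CUBIC)
cv2.imwrite("pics/end.png",np.hstack([f(t,u,v),f(s,us,vs)]))
E
```

```text
16.9 tcp [-102.8  -94.9] [ 0.441  -0.0694  0.1534] F [1.1 0.6 0.7]
wrist [461.  106.5] 32.9 [ 68.2 -23.2]
top [173.7 180.5] 21.1 [-44.4 157.9]
top [290.1 127.8] 13.4 [ 68.8 -22.2]
top [505.2 174.5] 6.3 [  38.5 -384.2]
scene [318.5 171.6] 17.7 [-43.7 156.4]
scene [265.7 256.6] 13.0 [ 74.4 -26. ]
scene [89.  39.2] 22.5 [-775.  -157.5]
175 181
```

View pics/end.png

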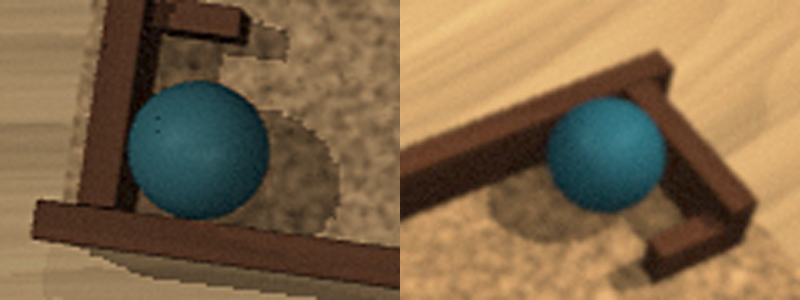

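Both final crops show the ball in the corner, touching the stop and the wall. I'll do one rest check before handing in.

>>> {"op": "carry_out", "data": {
  "motion": [
    {"dp": [0,0,0],"yaw": 0,"grip": 0.3},
    {"dp": [0,0,0],"yaw": 0,"grip": 0.3},
    {"dp": [0,0,0],"yaw": 0,"grip": 0.3},
    {"dp": [0,0,0],"yaw": 0,"grip": 0.3},
    {"dp": [0,0,0],"yaw": 0,"grip": 0.3}
  ]
}}

```text
time: 17.55
position: [0.4439, -0.066, 0.1532]
eef_rot: [-0.0, 0.761, 0.648, -0.0]
contact_force: [-0.5, -0.1, -0.4]
width: 0.0257
```

```bash
python3 look.py i && python3 -c "
from bench import r
print(r.close_job())"
```

```text
17.55 tcp [-100.5  -91.1] [ 0.4439 -0.066   0.1532] F [-0.5 -0.1 -0.4]
wrist [457.8 113.4] 32.3 [ 68.6 -23.9]
top [173.6 180.6] 21.1 [-44.6 158. ]
top [290.1 127.8] 13.4 [ 68.8 -22.1]
top [492.  172.5] 9.3 [  38.9 -362.3]
the job is handed in; nothing more can be done
None
```

The large teal ball is in the bay, at rest against the end stop and the wall, and the job is handed in. I rolled it there with the half-open fingers as a cradle behind it, at about 30 mm/s and slower at the end. It started about 7 mm off the wall, reached it in the first 90 mm or so of the push, and stayed beside it from there. I then backed off and raised the arm clear; it took about 17.6 s of the 40 s allowed.

**Last checks:**
- **Stop contact:** the wrist force showed a 6 N reaction when the ball met the stop.
- **At rest:** the two top-camera readings, about 0.6 s apart, agree to 0.2 mm.
- **Small ball:** it is still in its ring, with its reading unchanged.

**Disagreement:** the cameras put the ball's final position along the wall at 155.7 mm (wrist, before release), 156.4 mm (scene) and 158 mm (top), where the bay point is 155 mm. The top camera's 3 mm excess is somewhat more than the 2 mm calibration error. I take it as camera error, because the ball cannot pass the stop. Distance from the wall read within about 1.3 mm of touching, so I judged wall contact from the final pictures and from the ball staying put when I pushed it slightly towards the wall.

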